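Rack the keyed fence spacers by length

ROBOT

A 7-joint arm with a two-finger parallel gripper is mounted at the origin on a cart in front of the work surface, level with it; the furniture and walls round the work are solid. World frame = base frame: x ahead of the robot, y to its left, z up, the work surface at z = 0. Lengths are in m, angles in rad, forces in N, time in s.
With the tool pointing down it reaches from about 0.425 to 0.925 m from the base axis. Payload 6.8 kg.
Tool frame: the origin (TCP) lies at the very end of the fingers, on their centre line; the grasp point (between the pads) lies 19 mm behind it (r.tcp_to_grasp is the distance from the TCP to the grasp point, in m); z points along the fingers, y is the line along which they close (so a half turn about z gives the same grasp; the last joint's range is limited). The gripper opens to 85 mm and grips with 20 to 120 N. Pads are 22 mm wide; open, the fingers measure 114 mm over their backs; the gripper's body (76 mm by 85 mm) begins 54 mm behind the grasp point. The pads swing forward as they close: fully open they stand 13 mm farther back than shut.
Start: joints at [-1.385, 0.477, 0.022, 1.555, -0.011, 1.109, -0.083], TCP at [0.195, 0.646, 0.231] pointing down, gripper open.
Joint ranges: [-2.96, 2.96], [-0.34, 2.1], [-1.41, 1.46], [0.24, 2.44], [-1.37, 4.51], [0.17, 1.92], [-2.96, 2.96]. Speed limits (rad/s): [2.39, 2.39, 3.14, 3.14, 3.14, 3.14, 3.14].

INTERFACE

Orientations are given as a rotation vector (axis times angle).
In Python, from bench import r gives the robot as it stands.
- The arm moves only by the tool step_arm, never from a script. Its argument "moves" is a list of rows, each a list of 7 numbers: the shift along the tool's x, y, z in mm, then the turn, a rotation vector about the tool's x, y, z in rad, then the finger opening in mm, from 0 to 85.4. A call has 1 to 8 rows; each row is the pose to reach, as a shift and turn from the pose commanded when the call began, along the tool's axes at that moment; what a row does not reach only later rows make up. A row lasts 1/10 s, in which the tool goes at most 50 mm and 8.59 degrees, less where a joint would pass 70% of its speed; a pose out of reach is approached as far as the arm can. A call with a gripper value outside its range is refused whole. The fingers move at their own pace and stop on an object; "grip_force" is the grip in N (left out, the last holds). Time passes only in rows, so rows that repeat a pose let the fingers close. It gives the time, the measured TCP pose, the force, the opening and the grip force at its end, in the units of the state.
- r.get_obs(): the state, without advancing time (a new reading comes with each control period).
- r.grab_frame(name): name is "side" or "top"; returns a dict with "image" (384x512x3 uint8, red, green, blue), "depth" (384x512 float32, m along the optical axis (not along the pixel's ray), 0 where there is no reading), "mtx" (3x3 intrinsics, pixels), "rvec" (rotation vector, rad) and "tvec" (3), from world to camera coordinates, as OpenCV has them. Camera axes: x right, y down, z forward; pixel columns grow to the right and rows downward; lengths in m; the calibration is good to about 2 mm. A picture is of the moment at which its call begins.
- r.hand_in(): hands the job in; it is judged then, once.
The state is a dict: "clock": time; "joints": joint angles; "qvel": joint speeds; "tau": joint torques, N m; "tcp_pos": TCP position; "orientation": TCP orientation; "contact_force": force on the tool from outside, world axes, zero at the start; "moment": the same for the moment, N m; "grip_width": finger opening in m; "gripper_force": force on a finger pad.
Only numpy, scipy, OpenCV 4.12 (cv2) and the standard library are available. Lean on these libraries where they do the work, as an engineer would, in place of code of your own. Each camera call takes 0.05 s, during which the arm holds its last target. There are 200 camera calls.

TASK

Put the three look-alike wooden fence spacers back into the rack, each in the row that matches its length, notch down and fully home on the floor of its row. Every row has a key rib that fits the spacer's notch only one way round, on one side or the other, so if a spacer stands proud turn it end for end. Leave the bearing, the offcut and the tape roll where they are.

Things in the scene. Friction and masses are not known exactly. Their poses are not given: they have to be found in the camera images.
- rack: flat plywood rack fixed on the bench, 124 x 194 x 20 mm: three shallow troughs (rows) side by side, 60 mm apart along its y, each running along its x, 30 mm wide, with pale walls 6 mm thick and 14 mm high above a floor 6 mm over the bench. Origin: middle of the underside; z up. A spacer set on top of the walls stands 14 mm proud; there are no springs
- row_short (a point): middle of the floor of the short spacer's row (inside 66 x 30 mm), at the rack's [0, 60, 6] mm, axes as the rack's. A dark steel key rib (5 mm along x, 8 mm high, full width) crosses the floor 15 mm to the +x or -x side: it varies with the row and the start and is not reported; see or feel it. The other side has a flush brown strip. A spacer the wrong way round stands 8 mm proud on the rib
- row_middle (a point): middle of the floor of the middle spacer's row (inside 81 x 30 mm), at the rack's [0, 0, 6] mm, axes as the rack's. A dark steel key rib (5 mm along x, 8 mm high, full width) crosses the floor 15 mm to the +x or -x side: it varies with the row and the start and is not reported; see or feel it. The other side has a flush brown strip. A spacer the wrong way round stands 8 mm proud on the rib
- row_long (a point): middle of the floor of the long spacer's row (inside 96 x 30 mm), at the rack's [0, -60, 6] mm, axes as the rack's. A dark steel key rib (5 mm along x, 8 mm high, full width) crosses the floor 15 mm to the +x or -x side: it varies with the row and the start and is not reported; see or feel it. The other side has a flush brown strip. A spacer the wrong way round stands 8 mm proud on the rib
- bar_short: short spacer: brown hardwood block lying on the bench, 60 long (its x) x 24 wide (y) x 46 mm high (z), 60 g nominal. Origin: middle of its underside. A notch runs right across its underside, 12 mm wide and 10 mm deep, centred 15 mm from the middle towards its +x end; a small flat brass dot on the top stands above the notch. The three spacers differ only in length (60, 75, 90 mm)
- bar_middle: middle spacer: brown hardwood block lying on the bench, 75 long (its x) x 24 wide (y) x 46 mm high (z), 60 g nominal. Origin: middle of its underside. A notch runs right across its underside, 12 mm wide and 10 mm deep, centred 15 mm from the middle towards its +x end; a small flat brass dot on the top stands above the notch. The three spacers differ only in length (60, 75, 90 mm)
- bar_long: long spacer: brown hardwood block lying on the bench, 90 long (its x) x 24 wide (y) x 46 mm high (z), 60 g nominal. Origin: middle of its underside. A notch runs right across its underside, 12 mm wide and 10 mm deep, centred 15 mm from the middle towards its +x end; a small flat brass dot on the top stands above the notch. The three spacers differ only in length (60, 75, 90 mm)
- bearing: grey steel ball bearing, 39 mm across, 12 mm high, lying flat; origin: middle of its underside. Bystander: to be left where it is
- offcut: pale offcut of batten, 26 x 90 x 12 mm (long along its y), no notch; origin: middle of its underside. Bystander: to be left where it is
- tape: pale roll of edging tape, 92 mm across, 22 mm high, lying flat; origin: middle of its underside. Bystander: to be left where it is
Not all that is in view belongs to the job. What is shaped like the bar_long but blue or white is not meant.

How it is judged:
By the outcome, as a careful person would: the job done as asked, in the order asked, and still so for the second after the job is handed in, with the robot touching nothing.
It also fails if it takes over 72 s, if anything falls off the work surface, if the arm or the gripper's body presses on something with over 40 N, if the wrist force passes 120 N, or if a joint passes its speed limit or range.

## Working session

There is one attempt and no reset: what is moved stays moved. The work goes in short steps, Python scripts to look and compute and a tool call to move; the robot and the scene stay as the last step left them, time stands still between calls to the robot, and variables do not carry over. Pictures are saved under pics/ and viewed, at most 10 in all, crops included, and the job is handed in when it is done.

Besides the shell and the picture viewer there is one more tool, called after ">>>" by a JSON object that holds its "op" and its "data". step_arm: Moves the arm, as the interface text tells. Its arguments: {"type":"object","properties":{"moves":{"type":"array","items":{"type":"array","items":{"type":"number"}}},"grip_force":{"type":"number"}},"required":["moves"]}

```bash
mkdir -p pics; ls
cat > h.py <<'E'
import numpy as np,cv2
from bench import r
def grab(n):
    f=r.grab_frame(n); R=cv2.Rodrigues(np.array(f['rvec'],float))[0]; f['R']=R; f['t']=np.array(f['tvec'],float).ravel(); f['K']=np.array(f['mtx'],float); return f
def ray(f,px,z):
    d=f['R'].T@(np.linalg.inv(f['K'])@np.array([px[0],px[1],1.])); c=-f['R'].T@f['t']
    return c+d*(z-c[2])/d[2]
def cloud(f):
    h,w=f['depth'].shape; u,v=np.meshgrid(np.arange(w),np.arange(h)); d=f['depth']
    p=np.stack([u*d,v*d,d],-1)@np.linalg.inv(f['K']).T
    P=(p-f['t'])@f['R']; P[d==0]=np.nan; return P
def save(n,im): cv2.imwrite('pics/'+n+'.png',im[...,::-1])
E
python3 - <<'E'
from h import *
for n in('top','side'):
    f=grab(n); save(n+'0',cv2.resize(f['image'],None,fx=1.5,fy=1.5)); np.savez(n+'0.npz',im=f['image'],P=cloud(f))
    print(n,-f['R'].T@f['t'],f['K'][0,0], f['R'][2])
o=r.get_obs(); print({k:np.round(v,3) for k,v in o.items()})
E
```

```text
pics
top [0.40421818 0.00281686 1.1359346 ] 409.60990801341535 [ 0.14826441 -0.02245484 -0.9886928 ]
side [ 0.54002007 -0.82062633  0.69538309] 441.64073970982247 [ 0.04196776  0.76737295 -0.63982612]
{'clock': np.float64(0.1), 'joints': array([-1.385,  0.478,  0.022,  1.556, -0.012,  1.109, -0.083]), 'qvel': array([-0.   , -0.003,  0.   , -0.004,  0.001, -0.002,  0.   ]), 'tau': array([ 4.0000e-03, -5.9775e+01,  1.6140e+00, -2.8195e+01,  1.3000e-02,
        5.0000e-03,  0.0000e+00]), 'tcp_pos': array([0.195, 0.646, 0.23 ]), 'orientation': array([-4.600e-01, -3.108e+00,  3.000e-03]), 'contact_force': array([-0.062, -0.519, -0.262]), 'moment': array([ 0.01 , -0.02 , -0.012]), 'gripper_force': np.float64(0.0), 'grip_width': np.float64(0.085)}
```

View pics/top0.png

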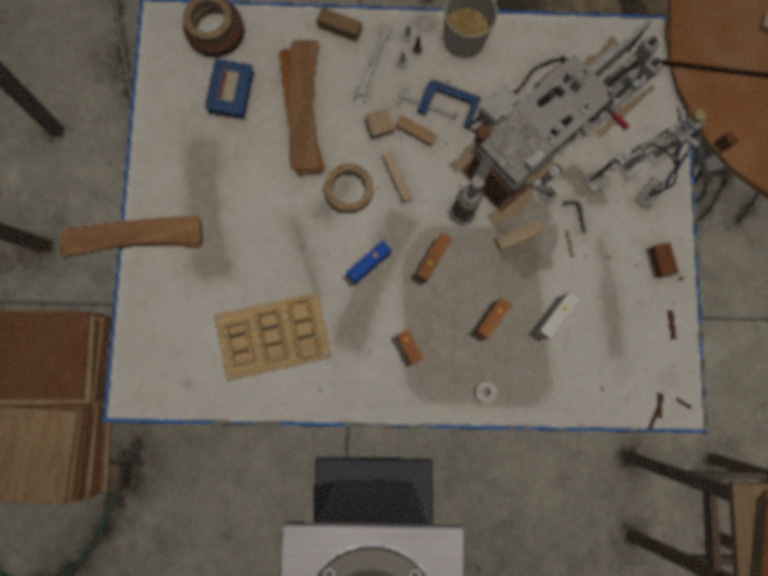

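View pics/side0.png

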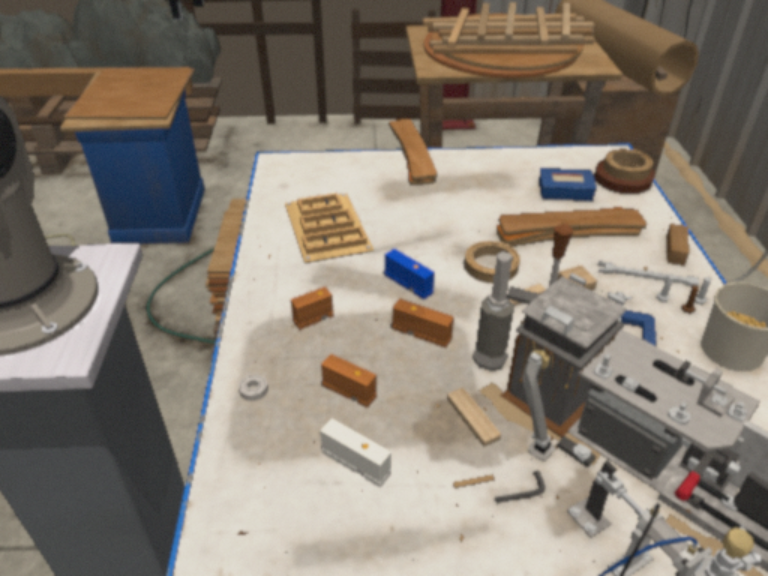

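The top view shows orange-brown blocks at (434,258), (493,318) and (410,347). The blue (368,262) and white (558,316) blocks are decoys, and the rack is at (272,337), all in 1.5x pixels. I'll measure the three blocks and the rack and enlarge them.

```bash
cat > meas.py <<'E'
from h import *
def bars(f,zt=0.046):
    im=f['image']; hsv=cv2.cvtColor(im,cv2.COLOR_RGB2HSV); P=cloud(f)
    m=((hsv[...,0]<17)&(hsv[...,1]>120)&(hsv[...,2]>60)).astype(np.uint8)
    z=P[...,2]
    out=[]
    n,l,s,c=cv2.connectedComponentsWithStats(m)
    for i in range(1,n):
        if s[i,4]<80: continue
        k=l==i; p=ray(f,c[i],zt); 
        if not(0.35<p[0]<0.95 and -0.4<p[1]<0.45): continue
        top=k&(z>zt-.012)
        v,u=np.nonzero(top)
        if len(u)<30: continue
        q=np.array([ray(f,(a,b),zt)[:2] for a,b in zip(u,v)])
        (cx,cy),(w,h),a=cv2.minAreaRect((q*1000).astype(np.float32))
        if w<h: w,h,a=h,w,a+90
        # brass: most yellow
        yel=top&(hsv[...,0]>14)
        Z=np.nanmedian(z[top])
        out.append((c[i].round(),(round(cx),round(cy)),round(w),round(h),round((a+90)%180-90,1),round(float(Z),3),len(u)))
    return out
E
python3 - <<'E'
from meas import *
f=grab('top')
for o in bars(f): print(*o)
im=f['image']
a=cv2.resize(im[190:258,138:226],None,fx=6,fy=6,interpolation=cv2.INTER_CUBIC)
b=cv2.resize(im[145:258,255:350],None,fx=4,fy=4,interpolation=cv2.INTER_CUBIC)
h=max(a.shape[0],b.shape[0])
pad=lambda x:np.pad(x,((0,h-x.shape[0]),(0,0),(0,0)))
c=np.hstack([pad(a),pad(b)]); print(c.shape); save('crop1',cv2.resize(c,None,fx=.85,fy=.85))
E
```

```text
[200.  69.] (912, 150) 250 50 4.2 0.035 431
[288. 171.] (628, -98) 90 21 -30.3 0.046 237
[328. 212.] (518, -207) 75 22 -33.6 0.046 218
[273. 231.] (463, -57) 55 23 30.3 0.046 176
(452, 908, 3)
```

View pics/crop1.png

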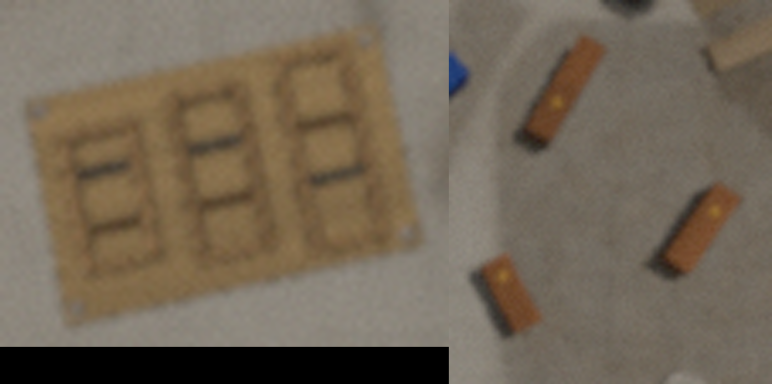

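Crop: the dark grey ribs are at (103,170) short row, far side; (215,143) middle row, far side; (338,176) long row, near side. The brown strips are on the opposite sides. Brass dots: long bar near end (558,102), middle far end (714,211), short far end (504,276). By length (90/75/55–60) these are the three brown spacers, and no flips look necessary. Next I'll measure the rack and cross-check from both views.

```bash
cat > rack.py <<'E'
from h import *
def rack(f,z=0.006):
    P=cloud(f); im=f['image']; hsv=cv2.cvtColor(im,cv2.COLOR_RGB2HSV)
    reg=(abs(P[...,0]-.49)<.16)&(abs(P[...,1]-.22)<.16)
    m=(reg&(hsv[...,1]>75)&(hsv[...,0]>12)&(hsv[...,0]<28)).astype(np.uint8)
    m=cv2.morphologyEx(m,cv2.MORPH_CLOSE,np.ones((9,9)))
    n,l,s,c=cv2.connectedComponentsWithStats(m); i=1+np.argmax(s[1:,4])
    ct=max(cv2.findContours((l==i).astype(np.uint8),0,1)[0],key=len)[:,0]
    q=np.array([ray(f,p,z)[:2]*1000 for p in ct],np.float32)
    (cx,cy),(w,h),a=cv2.minAreaRect(q)
    if w<h: w,h,a=h,w,a+90
    return cx,cy,w,h,(a%180)-90
if __name__=='__main__':
    from meas import bars
    for n in('top','side'):
        f=grab(n); R=rack(f); print(n,np.round(R,1))
        P=cloud(f)
        reg=(abs(P[...,0]-.49)<.2)&(abs(P[...,1]-.22)<.16)
        t=np.radians(R[4]); ux=np.array([np.cos(t),np.sin(t)]); uy=np.array([-ux[1],ux[0]])
        for nm,y in(('short',60),('mid',0),('long',-60)):
            pr=[]
            for s in(-15,15):
                p=np.r_[(np.array(R[:2])+s*ux+y*uy)/1000,0.008]
                q=f['K']@(f['R']@p+f['t']); u,v=(q[:2]/q[2]).round().astype(int)
                w=f['image'][v-3:v+4,u-2:u+3].reshape(-1,3).astype(int); pr.append(w[w.sum(1).argmin()].tolist())
            print(nm,'-x',pr[0],'+x',pr[1])
        for o in bars(f): print(*o)
E
python3 rack.py
```

```text
top [481.4 191.8 192.5 121.7  14.1]
short -x [88, 69, 44] +x [74, 65, 47]
mid -x [87, 67, 47] +x [79, 69, 53]
long -x [80, 65, 53] +x [90, 69, 46]
[200.  69.] (910, 149) 252 49 2.9 0.035 427
[289. 171.] (628, -98) 90 21 -30.3 0.046 238
[328. 212.] (518, -207) 75 22 -35.2 0.046 217
[273. 231.] (464, -57) 56 23 27.7 0.046 176
side [481.7 191.6 202.2 121.6  14. ]
short -x [127, 98, 63] +x [89, 78, 69]
mid -x [113, 89, 58] +x [86, 78, 66]
long -x [82, 75, 68] +x [113, 85, 57]
[378. 150.] (909, 122) 218 130 28.6 0.215 228
[208. 205.] (467, -67) 62 34 28.4 0.044 247
[282. 215.] (630, -108) 92 34 -29.9 0.044 401
[232. 253.] (521, -216) 80 31 -35.7 0.045 421
```

```bash
cat > plan.py <<'E'
import sys
from h import *
from scipy.spatial.transform import Rotation as Ro
def plan(x,y,z,yaw):
    o=r.get_obs(); R0=Ro.from_rotvec(o['orientation']); best=None
    for k in(0,180):
        a=np.radians(yaw+k); X=[np.cos(a),np.sin(a),0]; Z=[0,0,-1]; T=Ro.from_matrix(np.column_stack([X,np.cross(Z,X),Z]))
        v=(R0.inv()*T).as_rotvec()
        if best is None or np.linalg.norm(v)<np.linalg.norm(best): best=v
    d=R0.inv().apply(np.array([x,y,z])-np.array(o['tcp_pos'])*1000)
    print('shift',d.round(1),'turn',best.round(3),'| tcp',np.round(np.array(o['tcp_pos'])*1000,1),'t',round(float(o['clock']),1),'F',np.round(o['contact_force'],1),'w',round(float(o['grip_width'])*1000,1),'j7',np.round(o['joints'][6],2))
if __name__=='__main__': plan(*map(float,sys.argv[1:]))
E
python3 plan.py 628 -98 130 -30.3
```

```text
shift [-629.5 -586.6  101.4] turn [-0.001  0.     0.235] | tcp [195.4 645.8 230.9] t 0.2 F [ 0.1 -0.2  1. ] w 85.6 j7 -0.08
```

>>> {"op": "step_arm", "data": {"moves": [[-630,-587,60,0,0,0.235,60],[-630,-587,60,0,0,0.235,60],[-630,-587,60,0,0,0.235,60],[-630,-587,60,0,0,0.235,60],[-630,-587,60,0,0,0.235,60],[-630,-587,60,0,0,0.235,60],[-630,-587,60,0,0,0.235,60],[-630,-587,60,0,0,0.235,60]]}}

```text
clock: 1.05
tcp_pos: [0.3969, 0.2994, 0.2036]
orientation: [0.821, 3.032, 0.001]
contact_force: [0.2, 0.7, 0.1]
grip_width: 0.0598
gripper_force: 0.0
```

```bash
python3 plan.py 628 -98 110 -30.3
```

```text
shift [-400.  -226.6   93.5] turn [0.001 0.    0.   ] | tcp [396.9 299.4 203.6] t 1.1 F [0.2 0.7 0.1] w 59.8 j7 0.33
```

>>> {"op": "step_arm", "data": {"moves": [[-400,-227,60,0,0,0,60],[-400,-227,60,0,0,0,60],[-400,-227,60,0,0,0,60],[-400,-227,60,0,0,0,60],[-400,-227,60,0,0,0,60],[-400,-227,60,0,0,0,60],[-400,-227,60,0,0,0,60],[-400,-227,60,0,0,0,60]]}}

```text
clock: 1.85
tcp_pos: [0.596, -0.0435, 0.1515]
orientation: [0.82, 3.032, 0.001]
contact_force: [0.1, 0.9, 0.8]
grip_width: 0.06
gripper_force: 0.0
```

```bash
python3 plan.py 628 -98 18 -30.3
```

```text
shift [-55.1 -31.  133.5] turn [0. 0. 0.] | tcp [596.  -43.5 151.5] t 1.9 F [0.1 0.9 0.8] w 60.0 j7 1.19
```

>>> {"op": "step_arm", "data": {"moves": [[-55,-31,60,0,0,0,60],[-55,-31,60,0,0,0,60],[-55,-31,100,0,0,0,60],[-55,-31,133,0,0,0,60],[-55,-31,133,0,0,0,60],[-55,-31,133,0,0,0,60]]}}

```text
clock: 2.45
tcp_pos: [0.627, -0.0963, 0.0189]
orientation: [-0.821, -3.032, 0.0]
contact_force: [0.1, -0.3, 0.7]
grip_width: 0.0599
gripper_force: 0.0
```

```bash
python3 plan.py 628 -98 18 -30.3
```

```text
shift [-1.7 -0.9  0.9] turn [-0.    -0.001  0.   ] | tcp [627.  -96.3  18.9] t 2.5 F [ 0.1 -0.3  0.7] w 59.9 j7 1.34
```

>>> {"op": "step_arm", "data": {"moves": [[-1,-1,1,0,0,0,15],[-1,-1,1,0,0,0,15],[-1,-1,1,0,0,0,15],[-1,-1,1,0,0,0,15],[-1,-1,1,0,0,0,15],[-1,-1,1,0,0,0,15],[-1,-1,-40,0,0,0,15],[-1,-1,-80,0,0,0,15]], "grip_force": 40}}

```text
clock: 3.25
tcp_pos: [0.6266, -0.0975, 0.0994]
orientation: [-0.82, -3.031, 0.001]
contact_force: [1.4, 0.2, -0.7]
grip_width: 0.0232
gripper_force: 40.0
```

```bash
python3 plan.py 496 133.5 110 14
```

```text
shift [229.3 133.6 -10.3] turn [-0.    -0.002 -0.773] | tcp [626.6 -97.5  99.4] t 3.2 F [ 1.4  0.2 -0.7] w 23.2 j7 1.31
```

>>> {"op": "step_arm", "data": {"moves": [[229,134,-10,0,0,-0.773,15],[229,134,-10,0,0,-0.773,15],[229,134,-10,0,0,-0.773,15],[229,134,-10,0,0,-0.773,15],[229,134,-10,0,0,-0.773,15],[229,134,-10,0,0,-0.773,15],[229,134,-10,0,0,-0.773,15],[229,134,-10,0,0,-0.773,15]]}}

```text
clock: 4.05
tcp_pos: [0.4979, 0.1328, 0.1093]
orientation: [-0.38, 3.117, -0.0]
contact_force: [0.1, -0.3, -0.6]
grip_width: 0.023
gripper_force: 40.0
```

```bash
python3 plan.py 496 133.5 60 14
python3 - <<'E'
from h import *
for n in('top','side'):
    f=grab(n); save('h_'+n,f['image'])
    if n=='top': a=f['image'][120:300,90:330]
    else: b=f['image'][60:300,150:390]
save('held',cv2.resize(np.vstack([a[:180],b[:180]]),None,fx=1.6,fy=1.6))
E
```

```text
shift [ 1.8  1.1 49.3] turn [-0.     0.001 -0.001] | tcp [497.9 132.8 109.3] t 4.0 F [ 0.1 -0.3 -0.6] w 23.0 j7 1.5
```

View pics/held.png

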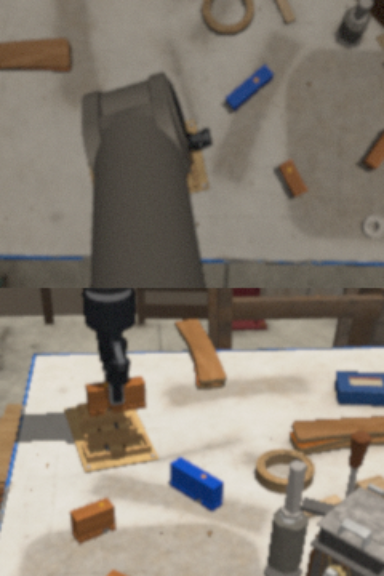

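The held bar is in the side view at (116,395), roughly centred in the fingers. I'll check its offset along its length.

```bash
cat > held.py <<'E'
from h import *
import sys
def held(L,yaw,grabz=18):
    f=grab('side'); o=r.get_obs(); c=np.array(o['tcp_pos'])*1000; t=np.radians(yaw)
    ux=np.array([np.cos(t),np.sin(t),0]); uy=np.array([-ux[1],ux[0],0])
    pr=lambda p:(lambda q:q[:2]/q[2])(f['K']@(f['R']@(np.asarray(p)/1000)+f['t']))
    zb=c[2]-grabz
    base=c.copy(); base[2]=zb
    hsv=cv2.cvtColor(f['image'],cv2.COLOR_RGB2HSV)
    m=(hsv[...,0]<16)&(hsv[...,1]>115)&(hsv[...,2]>50)
    offs=[]
    for h in(8,14,20,26):   # rows along near face (y=-12) at several heights
        s=np.arange(-L/2-15,L/2+15.1,.5)
        pts=np.array([pr(base+ux*a-12*uy+[0,0,h]) for a in s])
        val=cv2.remap(m.astype(np.float32),pts[:,0].astype(np.float32)[None],pts[:,1].astype(np.float32)[None],1)[0]
        k=s[val>.5]
        if len(k): print('h',h,'from',k.min(),'to',k.max(),'mid',(k.min()+k.max())/2)
held(float(sys.argv[1]),float(sys.argv[2]))
E
python3 held.py 90 14
```

```text
h 8 from -45.5 to 43.5 mid -1.0
h 14 from -47.5 to 44.0 mid -1.75
h 20 from -59.5 to 44.0 mid -7.75
h 26 from -44.0 to 44.0 mid 0.0
```

>>> {"op": "step_arm", "data": {"moves": [[1.5,1,30,0,0,0,15],[1.5,1,63,0,0,0,15],[1.5,1,63,0,0,0,15],[1.5,1,63,0,0,0,15]]}}

```text
clock: 4.6
tcp_pos: [0.4958, 0.1329, 0.0458]
orientation: [0.379, -3.117, 0.001]
contact_force: [0.5, -0.1, 0.3]
grip_width: 0.0235
gripper_force: 40.0
```

```bash
python3 plan.py 496 133.5 25 14;python3 held.py 90 14
```

```text
shift [-0.4  0.5 20.8] turn [-0.001 -0.001 -0.002] | tcp [495.8 132.9  45.8] t 4.6 F [ 0.5 -0.1  0.3] w 23.5 j7 1.51
h 8 from -47.5 to 46.5 mid -0.5
h 14 from -48.5 to 44.0 mid -2.25
h 20 from -47.5 to 44.0 mid -1.75
h 26 from -49.5 to 44.5 mid -2.5
```

>>> {"op": "step_arm", "data": {"moves": [[-1,0.5,5,0,0,0,15],[-1,0.5,10,0,0,0,15],[-1,0.5,14,0,0,0,15],[-1,0.5,18,0,0,0,15],[-1,0.5,21,0,0,0,15],[-1,0.5,21,0,0,0,15]]}}

```text
clock: 5.25
tcp_pos: [0.4978, 0.1353, 0.0296]
orientation: [-0.381, 3.116, 0.003]
contact_force: [-15.3, -2.9, 54.6]
grip_width: 0.0234
gripper_force: 55.6
```

```bash
python3 plan.py 496 133.5 25 14
```

```text
shift [ 2.2 -1.4  4.6] turn [ 0.001  0.003 -0.001] | tcp [497.8 135.3  29.6] t 5.2 F [-15.3  -2.9  54.6] w 23.4 j7 1.52
```

>>> {"op": "step_arm", "data": {"moves": [[0,0,-6,0,0,0,15],[0,0,-6,0,0,0,15]]}}

```text
clock: 5.45
tcp_pos: [0.4976, 0.1353, 0.0322]
orientation: [-0.382, 3.115, 0.001]
contact_force: [-0.2, -0.3, -0.3]
grip_width: 0.0234
gripper_force: 48.1
```

```bash
python3 plan.py 496 133.5 25 14;python3 held.py 90 14
python3 - <<'E'
from h import *
f=grab('side'); save('s2',cv2.resize(f['image'][110:190,170:280],None,fx=6,fy=6,interpolation=cv2.INTER_CUBIC))
E
```

```text
shift [ 2.  -1.3  7.2] turn [ 0.001  0.003 -0.   ] | tcp [497.6 135.3  32.2] t 5.5 F [-0.2 -0.3 -0.3] w 23.4 j7 1.52
h 8 from -43.0 to 45.5 mid 1.25
h 14 from -44.5 to 46.0 mid 0.75
h 20 from -44.0 to 46.5 mid 1.25
h 26 from -46.0 to 43.5 mid -1.25
```

View pics/s2.png

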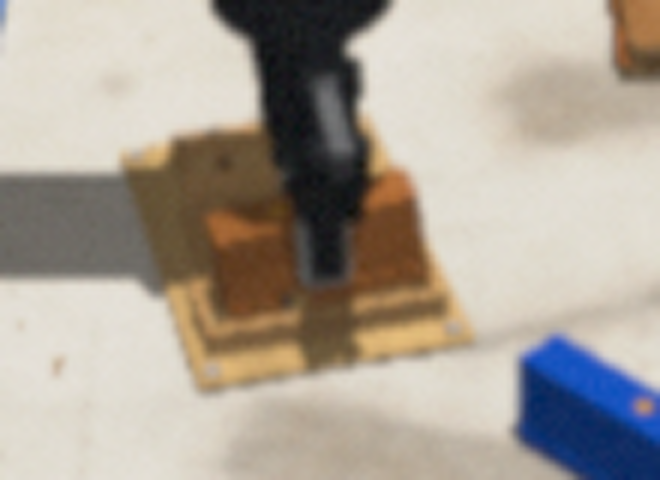

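The bar is about 2–3 mm too far towards +x and catching the end wall. I'll lift a little, shift back and lower again.

>>> {"op": "step_arm", "data": {"moves": [[0,0,-10,0,0,0,15],[2.5,-1.3,-10,0,0,0,15],[2.5,-1.3,-10,0,0,0,15],[2.5,-1.3,-10,0,0,0,15]]}}

```text
clock: 5.95
tcp_pos: [0.4941, 0.1328, 0.0406]
orientation: [0.382, -3.118, 0.0]
contact_force: [-0.6, 1.4, -0.8]
grip_width: 0.0233
gripper_force: 48.1
```

```bash
python3 plan.py 496 133.5 25 14;python3 held.py 90 14
```

```text
shift [-2.   0.2 15.6] turn [-0. -0. -0.] | tcp [494.1 132.8  40.6] t 6.0 F [-0.6  1.4 -0.8] w 23.3 j7 1.52
h 8 from -45.0 to 44.0 mid -0.5
h 14 from -46.0 to 46.5 mid 0.25
h 20 from -45.5 to 44.0 mid -0.75
h 26 from -47.5 to 44.0 mid -1.75
```

>>> {"op": "step_arm", "data": {"moves": [[-1,0.2,2,0,0,0,15],[-1,0.2,4,0,0,0,15],[-1,0.2,6,0,0,0,15],[-1,0.2,8,0,0,0,15],[-1,0.2,10,0,0,0,15],[-1,0.2,10,0,0,0,15]]}}

```text
clock: 6.6
tcp_pos: [0.495, 0.1333, 0.0304]
orientation: [0.383, -3.118, 0.0]
contact_force: [-0.2, 0.3, -0.5]
grip_width: 0.0232
gripper_force: 48.1
```

```bash
python3 plan.py 496 133.5 25 14;python3 held.py 90 14
```

```text
shift [-1.  -0.   5.4] turn [-0.    -0.001 -0.   ] | tcp [495.  133.3  30.4] t 6.6 F [-0.2  0.3 -0.5] w 23.2 j7 1.52
h 8 from -43.0 to 47.5 mid 2.25
h 14 from -45.0 to 48.0 mid 1.5
h 20 from -47.5 to 47.5 mid 0.0
h 26 from -47.0 to 45.5 mid -0.75
```

Free of contact; continuing down.

>>> {"op": "step_arm", "data": {"moves": [[0,0,1.5,0,0,0,15],[0,0,3,0,0,0,15],[0,0,4,0,0,0,15],[0,0,4,0,0,0,15]]}}

```text
clock: 7.05
tcp_pos: [0.4951, 0.1334, 0.0266]
orientation: [0.383, -3.118, 0.0]
contact_force: [-0.5, 0.8, -1.2]
grip_width: 0.023
gripper_force: 48.1
```

```bash
python3 plan.py 496 133.5 25 14
```

```text
shift [-0.9 -0.1  1.6] turn [ 0. -0. -0.] | tcp [495.1 133.4  26.6] t 7.0 F [-0.5  0.8 -1.2] w 23.0 j7 1.52
```

>>> {"op": "step_arm", "data": {"moves": [[0,0,1.5,0,0,0,15],[0,0,3,0,0,0,15],[0,0,3,0,0,0,15]]}}

```text
clock: 7.35
tcp_pos: [0.4956, 0.1335, 0.0242]
orientation: [-0.382, 3.118, 0.0]
contact_force: [-1.5, 0.2, 5.4]
grip_width: 0.0234
gripper_force: 49.1
```

```bash
python3 plan.py 496 133.5 25 14
```

```text
shift [-0.4 -0.1 -0.8] turn [ 0.  0. -0.] | tcp [495.6 133.5  24.2] t 7.3 F [-1.5  0.2  5.4] w 23.4 j7 1.52
```

>>> {"op": "step_arm", "data": {"moves": [[0,0,0,0,0,0,36],[0,0,0,0,0,0,36],[0,0,0,0,0,0,36],[0,0,-40,0,0,0,36],[0,0,-80,0,0,0,40],[0,0,-90,0,0,0,60],[0,0,-90,0,0,0,60]]}}

```text
clock: 8.05
tcp_pos: [0.4964, 0.1339, 0.1153]
orientation: [-0.382, 3.115, 0.002]
contact_force: [-0.1, -0.0, -0.2]
grip_width: 0.0596
gripper_force: 0.0
```

```bash
python3 plan.py 518 -207 110 -34.5
```

```text
shift [  61.5 -336.     4.8] turn [0.002 0.003 0.846] | tcp [496.4 133.9 115.3] t 8.1 F [-0.1 -0.  -0.2] w 59.6 j7 1.5
```

>>> {"op": "step_arm", "data": {"moves": [[61,-336,5,0,0,0.846,60],[61,-336,5,0,0,0.846,60],[61,-336,5,0,0,0.846,60],[61,-336,5,0,0,0.846,60],[61,-336,5,0,0,0.846,60],[61,-336,5,0,0,0.846,60],[61,-336,5,0,0,0.846,60],[61,-336,5,0,0,0.846,60]]}}

```text
clock: 8.85
tcp_pos: [0.5152, -0.2147, 0.1074]
orientation: [-0.945, -2.995, 0.007]
contact_force: [-0.2, 0.4, -0.1]
grip_width: 0.0599
gripper_force: 0.0
```

```bash
python3 plan.py 518 -207 18 -34.5
cat > chk.py <<'E'
from h import *
def chk(): # height of spacers in rows (rack frame), from depth
    for n in('top','side'):
        f=grab(n); P=cloud(f)*1000; d=P[...,:2]-[481.5,191.7]; t=np.radians(14)
        X=d[...,0]*np.cos(t)+d[...,1]*np.sin(t); Y=-d[...,0]*np.sin(t)+d[...,1]*np.cos(t)
        for nm,y in(('short',60),('mid',0),('long',-60)):
            for a,b in((-28,-18),(-8,8),(18,28)):
                k=(abs(Y-y)<8)&(X>a)&(X<b); 
                print(n,nm,a,b,'z',np.nanmedian(P[...,2][k]).round(1) if k.any() else None,end='; ')
            k=(abs(Y-y)<25)&(abs(X)<65)&(P[...,2]>40)&(P[...,2]<75)
            if k.sum()>20:
                q=cv2.minAreaRect(np.column_stack([X[k],Y[k]]).astype(np.float32)); print('rect',np.round(q[0],1),np.round(q[1],1),round(q[2],1),end='')
            print()
if __name__=='__main__': chk()
E
python3 chk.py
```

```text
shift [ 2.2  8.3 89.3] turn [-0.005  0.001 -0.009] | tcp [ 515.2 -214.7  107.4] t 8.8 F [-0.2  0.4 -0.1] w 59.9 j7 1.47
top short -28 -18 z 6.4; top short -8 8 z 5.8; top short 18 28 z 5.9; 
top mid -28 -18 z 6.6; top mid -8 8 z 6.1; top mid 18 28 z 4.9; 
top long -28 -18 z 51.5; top long -8 8 z 52.4; top long 18 28 z 53.1; rect [  0.4 -60.2] [89.9 24.1] 0.3
side short -28 -18 z None; side short -8 8 z None; side short 18 28 z None; 
side mid -28 -18 z None; side mid -8 8 z None; side mid 18 28 z None; 
side long -28 -18 z None; side long -8 8 z None; side long 18 28 z None;
```

Long spacer is home: its top reads 52 mm, centred in the row. Next the middle one.

>>> {"op": "step_arm", "data": {"moves": [[2,8,0,0,0,-0.009,60],[2,8,0,0,0,-0.009,60],[2,8,20,0,0,-0.009,60],[2,8,20,0,0,-0.009,60]]}}

```text
clock: 9.35
tcp_pos: [0.5191, -0.1972, 0.0869]
orientation: [-0.912, -3.002, -0.001]
contact_force: [-0.7, -0.1, -0.3]
grip_width: 0.0598
gripper_force: 0.0
```

```bash
python3 plan.py 518 -207 18 -34.5
```

```text
shift [-4.8 -8.7 68.9] turn [-0.001 -0.004  0.012] | tcp [ 519.1 -197.2   86.9] t 9.3 F [-0.7 -0.1 -0.3] w 59.8 j7 1.47
```

>>> {"op": "step_arm", "data": {"moves": [[-4,-8,20,0,0,0.01,60],[-4,-8,20,0,0,0.01,60],[-4,-8,50,0,0,0.01,60],[-4,-8,69,0,0,0.01,60],[-4,-8,69,0,0,0.01,60],[-4,-8,69,0,0,0.01,60]]}}

```text
clock: 9.95
tcp_pos: [0.5194, -0.2082, 0.0206]
orientation: [0.932, 3.0, 0.0]
contact_force: [0.1, 0.2, 0.6]
grip_width: 0.0599
gripper_force: 0.0
```

```bash
python3 plan.py 518 -207 18 -34.5
```

```text
shift [1.8 0.2 2.6] turn [ 0. -0. -0.] | tcp [ 519.4 -208.2   20.6] t 9.9 F [0.1 0.2 0.6] w 59.9 j7 1.53
```

>>> {"op": "step_arm", "data": {"moves": [[1,0,2,0,0,0,60],[1,0,2,0,0,0,15],[1,0,2,0,0,0,15],[1,0,2,0,0,0,15],[1,0,2,0,0,0,15],[1,0,2,0,0,0,15],[1,0,2,0,0,0,15],[1,0,2,0,0,0,15]]}}

```text
clock: 10.75
tcp_pos: [0.5187, -0.2081, 0.0184]
orientation: [0.932, 2.999, 0.0]
contact_force: [-1.5, 0.0, 6.0]
grip_width: 0.0231
gripper_force: 40.1
```

```bash
python3 plan.py 481.5 191.7 125 14
```

```text
shift [ 257.2  308.3 -106.6] turn [ 0.     0.001 -0.847] | tcp [ 518.7 -208.1   18.4] t 10.8 F [-1.5  0.   6. ] w 23.1 j7 1.53
```

>>> {"op": "step_arm", "data": {"moves": [[0,0,-50,0,0,0,15],[0,0,-107,0,0,0,15],[257,308,-107,0,0,-0.847,15],[257,308,-107,0,0,-0.847,15],[257,308,-107,0,0,-0.847,15],[257,308,-107,0,0,-0.847,15],[257,308,-107,0,0,-0.847,15],[257,308,-107,0,0,-0.847,15]]}}

```text
clock: 11.55
tcp_pos: [0.4899, 0.0924, 0.1233]
orientation: [-0.391, 3.117, 0.0]
contact_force: [1.2, 0.7, -0.0]
grip_width: 0.0234
gripper_force: 39.6
```

```bash
python3 plan.py 481.5 191.7 125 14
```

```text
shift [-16.3  98.3  -1.7] turn [0.    0.    0.005] | tcp [489.9  92.4 123.3] t 11.6 F [ 1.2  0.7 -0. ] w 23.4 j7 1.58
```

>>> {"op": "step_arm", "data": {"moves": [[-16,92,-2,0,0,0.005,15],[-16,92,-2,0,0,0.005,15],[-16,92,-2,0,0,0.005,15],[-16,92,-2,0,0,0.005,15],[-16,92,-2,0,0,0.005,15],[-16,92,-2,0,0,0.005,15]]}}

```text
clock: 12.15
tcp_pos: [0.4839, 0.1819, 0.1249]
orientation: [0.37, -3.119, 0.001]
contact_force: [0.2, 0.1, -0.5]
grip_width: 0.0232
gripper_force: 39.6
```

```bash
python3 plan.py 481.5 191.7 45 14; python3 held.py 75 14
```

```text
shift [ 0.1 10.1 79.9] turn [-0.001 -0.    -0.008] | tcp [483.9 181.9 124.9] t 12.2 F [ 0.2  0.1 -0.5] w 23.2 j7 1.38
h 8 from -34.5 to 36.0 mid 0.75
h 14 from -35.0 to 36.0 mid 0.5
h 20 from -36.0 to 36.0 mid 0.0
h 26 from -35.5 to 36.5 mid 0.5
```

>>> {"op": "step_arm", "data": {"moves": [[0.5,10,0,0,0,-0.008,15],[0.5,10,0,0,0,-0.008,15],[0.5,10,45,0,0,-0.008,15],[0.5,10,76,0,0,-0.008,15],[0.5,10,76,0,0,-0.008,15],[0.5,10,76,0,0,-0.008,15],[0.5,10,76,0,0,-0.008,15]]}}

```text
clock: 12.9
tcp_pos: [0.4821, 0.194, 0.0505]
orientation: [-0.387, 3.115, 0.001]
contact_force: [0.6, -0.7, -0.9]
grip_width: 0.0233
gripper_force: 39.6
```

```bash
python3 plan.py 481.1 191.7 24 14; python3 held.py 75 14
```

```text
shift [ 1.6 -2.  26.5] turn [0.001 0.002 0.003] | tcp [482.1 194.   50.5] t 12.9 F [ 0.6 -0.7 -0.9] w 23.3 j7 1.39
h 8 from -41.5 to 37.5 mid -2.0
h 14 from -46.0 to 38.0 mid -4.0
h 20 from -40.5 to 38.0 mid -1.25
h 26 from -37.5 to 38.0 mid 0.25
```

>>> {"op": "step_arm", "data": {"moves": [[1,-2,5,0,0,0.002,15],[1,-2,10,0,0,0.002,15],[1,-2,12,0,0,0.002,15],[1,-2,14,0,0,0.002,15],[1,-2,14,0,0,0.002,15]]}}

```text
clock: 13.45
tcp_pos: [0.4802, 0.1912, 0.0347]
orientation: [0.384, -3.117, 0.0]
contact_force: [-0.9, 0.3, -0.7]
grip_width: 0.0231
gripper_force: 39.6
```

```bash
python3 plan.py 481.1 191.7 24 14
```

```text
shift [-1.   0.3 10.7] turn [-0.    -0.001  0.001] | tcp [480.2 191.2  34.7] t 13.4 F [-0.9  0.3 -0.7] w 23.1 j7 1.39
```

>>> {"op": "step_arm", "data": {"moves": [[-0.8,0.3,2,0,0,0,15],[-0.8,0.3,4,0,0,0,15],[-0.8,0.3,6,0,0,0,15],[-0.8,0.3,8,0,0,0,15],[-0.8,0.3,10,0,0,0,15],[-0.8,0.3,11,0,0,0,15]]}}

```text
clock: 14.05
tcp_pos: [0.4811, 0.1917, 0.0244]
orientation: [0.384, -3.118, -0.0]
contact_force: [-5.5, -1.4, 19.5]
grip_width: 0.0233
gripper_force: 42.1
```

```bash
python3 plan.py 481.1 191.7 24 14
```

```text
shift [-0.  -0.   0.4] turn [ 0.    -0.     0.001] | tcp [481.1 191.7  24.4] t 14.1 F [-5.5 -1.4 19.5] w 23.3 j7 1.4
```

>>> {"op": "step_arm", "data": {"moves": [[0,0,-0.5,0,0,0,36],[0,0,-0.5,0,0,0,36],[0,0,-0.5,0,0,0,36],[0,0,-40,0,0,0,36],[0,0,-80,0,0,0,40],[0,0,-90,0,0,0,60],[0,0,-90,0,0,0,60]]}}

```text
clock: 14.75
tcp_pos: [0.4823, 0.1923, 0.1156]
orientation: [-0.384, 3.114, 0.002]
contact_force: [0.8, 0.7, -0.5]
grip_width: 0.0596
gripper_force: 0.0
```

```bash
python3 plan.py 464.5 -57 90 28.5
```

```text
shift [  77.9 -237.6   25. ] turn [ 0.001  0.004 -0.252] | tcp [482.3 192.3 115.6] t 14.8 F [ 0.8  0.7 -0.5] w 59.6 j7 1.38
```

>>> {"op": "step_arm", "data": {"moves": [[78,-238,0,0,0,-0.252,60],[78,-238,0,0,0,-0.252,60],[78,-238,0,0,0,-0.252,60],[78,-238,0,0,0,-0.252,60],[78,-238,0,0,0,-0.252,60],[78,-238,0,0,0,-0.252,60],[78,-238,25,0,0,-0.252,60],[78,-238,25,0,0,-0.252,60]]}}

```text
clock: 15.55
tcp_pos: [0.4604, -0.058, 0.0859]
orientation: [0.77, -3.039, -0.002]
contact_force: [-1.0, 0.3, -0.2]
grip_width: 0.06
gripper_force: 0.0
```

>>> {"op": "step_arm", "data": {"moves": [[0,0,0,0,0,0,60],[0,0,0,0,0,0,60],[0,0,0,0,0,0,60]]}}

```text
clock: 15.85
tcp_pos: [0.4637, -0.0576, 0.0894]
orientation: [-0.774, 3.044, -0.0]
contact_force: [-0.4, 0.6, -0.3]
grip_width: 0.0601
gripper_force: 0.0
```

```bash
python3 plan.py 464.5 -57 18 28.5; python3 chk.py | grep top
python3 - <<'E'
from h import *
f=grab('top');save('t3',f['image'])
f=grab('side');P=cloud(f)*1000;hsv=cv2.cvtColor(f['image'],cv2.COLOR_RGB2HSV)
k=(hsv[...,0]<17)&(hsv[...,1]>110)&(abs(P[...,2]-46)<5)&(abs(P[...,0]-464)<60)&(abs(P[...,1]+57)<50)
print(k.sum(),cv2.minAreaRect(P[...,:2][k].astype(np.float32)) if k.any() else '')
E
```

```text
shift [-1.   0.2 71.4] turn [-0.     0.001  0.001] | tcp [463.7 -57.6  89.4] t 15.8 F [-0.4  0.6 -0.3] w 60.1 j7 2.13
top short -28 -18 z 6.8; top short -8 8 z 6.6; top short 18 28 z 5.6; 
top mid -28 -18 z 52.6; top mid -8 8 z 52.4; top mid 18 28 z 52.2; rect [-0.5 -0.5] [75.1 24.7] 0.5
top long -28 -18 z 52.7; top long -8 8 z 52.4; top long 18 28 z 53.0; rect [  0.2 -60.2] [89.7 24.1] 0.4
198 ((465.4895324707031, -59.448822021484375), (58.655609130859375, 26.626516342163086), 28.009273529052734)
```

Middle is home too. Now the short one.

>>> {"op": "step_arm", "data": {"moves": [[-1,0,35,0,0,0,60],[-1,0,70,0,0,0,60],[-1,0,71,0,0,0,60],[-1,0,71,0,0,0,15],[-1,0,71,0,0,0,15],[-1,0,71,0,0,0,15],[-1,0,71,0,0,0,15],[-1,0,71,0,0,0,15]]}}

```text
clock: 16.85
tcp_pos: [0.4655, -0.0577, 0.0196]
orientation: [-0.772, 3.042, -0.001]
contact_force: [-0.6, 0.4, 7.2]
grip_width: 0.0231
gripper_force: 40.3
```

>>> {"op": "step_arm", "data": {"moves": [[0,0,0,0,0,0,15],[0,0,0,0,0,0,15],[0,0,-50,0,0,0,15],[0,0,-100,0,0,0,15],[0,0,-107,0,0,0,15],[0,0,-107,0,0,0,15]]}}

```text
clock: 17.45
tcp_pos: [0.4657, -0.0576, 0.1274]
orientation: [-0.772, 3.04, -0.001]
contact_force: [0.5, 0.6, -1.3]
grip_width: 0.0233
gripper_force: 39.5
```

```bash
python3 plan.py 467 249.9 125 14
```

```text
shift [-147.8  269.6    2.6] turn [-0.002  0.005  0.253] | tcp [465.7 -57.6 127.4] t 17.4 F [ 0.5  0.6 -1.3] w 23.3 j7 2.12
```

>>> {"op": "step_arm", "data": {"moves": [[-148,270,0,0,0,0.253,15],[-148,270,0,0,0,0.253,15],[-148,270,0,0,0,0.253,15],[-148,270,0,0,0,0.253,15],[-148,270,0,0,0,0.253,15],[-148,270,0,0,0,0.253,15],[-148,270,0,0,0,0.253,15],[-148,270,0,0,0,0.253,15]]}}

```text
clock: 18.25
tcp_pos: [0.4639, 0.2535, 0.1237]
orientation: [0.391, -3.115, -0.001]
contact_force: [-0.5, -0.6, -0.6]
grip_width: 0.0231
gripper_force: 39.5
```

>>> {"op": "step_arm", "data": {"moves": [[0,0,0,0,0,0,15],[0,0,0,0,0,0,15],[0,0,0,0,0,0,15],[0,0,0,0,0,0,15]]}}

```text
clock: 18.65
tcp_pos: [0.4656, 0.249, 0.125]
orientation: [0.379, -3.119, 0.001]
contact_force: [0.8, -0.4, -0.0]
grip_width: 0.0232
gripper_force: 39.5
```

```bash
python3 plan.py 467 249.9 45 14; python3 held.py 60 14
```

```text
shift [-1.5  0.6 80. ] turn [-0.    -0.    -0.002] | tcp [465.6 249.  125. ] t 18.6 F [ 0.8 -0.4 -0. ] w 23.2 j7 1.24
h 8 from -29.0 to 27.0 mid -1.0
h 14 from -29.0 to 27.5 mid -0.75
h 20 from -28.5 to 28.0 mid -0.25
h 26 from -28.0 to 28.0 mid 0.0
```

>>> {"op": "step_arm", "data": {"moves": [[-1.5,0.6,40,0,0,0,15],[-1.5,0.6,76,0,0,0,15],[-1.5,0.6,82,0,0,0,15],[-1.5,0.6,82,0,0,0,15],[-1.5,0.6,82,0,0,0,15],[-1.5,0.6,82,0,0,0,15]]}}

```text
clock: 19.3
tcp_pos: [0.4679, 0.2519, 0.0447]
orientation: [-0.382, 3.116, 0.002]
contact_force: [-0.2, -0.9, -0.1]
grip_width: 0.0236
gripper_force: 39.5
```

```bash
python3 plan.py 467.2 249.9 24 14
```

```text
shift [ 1.2 -1.8 20.7] turn [ 0.001  0.003 -0.   ] | tcp [467.9 251.9  44.7] t 19.3 F [-0.2 -0.9 -0.1] w 23.6 j7 1.26
```

>>> {"op": "step_arm", "data": {"moves": [[0.7,-1.5,0,0,0,0,15],[0.7,-1.5,4,0,0,0,15],[0.7,-1.5,7,0,0,0,15],[0.7,-1.5,10,0,0,0,15],[0.7,-1.5,10,0,0,0,15]]}}

```text
clock: 19.8
tcp_pos: [0.466, 0.2494, 0.0324]
orientation: [0.383, -3.117, 0.001]
contact_force: [0.3, 0.4, -0.7]
grip_width: 0.0238
gripper_force: 39.5
```

```bash
python3 plan.py 467.2 249.9 24 14
```

```text
shift [-1.3  0.2  8.4] turn [-0.    -0.001 -0.   ] | tcp [466.  249.4  32.4] t 19.8 F [ 0.3  0.4 -0.7] w 23.8 j7 1.26
```

>>> {"op": "step_arm", "data": {"moves": [[-1,0.2,1,0,0,0,15],[-1,0.2,3,0,0,0,15],[-1,0.2,5,0,0,0,15],[-1,0.2,7,0,0,0,15],[-1,0.2,8,0,0,0,15],[-1,0.2,9,0,0,0,15]]}}

```text
clock: 20.4
tcp_pos: [0.4673, 0.2501, 0.0256]
orientation: [0.382, -3.118, -0.0]
contact_force: [-9.1, -4.6, 33.3]
grip_width: 0.0232
gripper_force: 43.9
```

>>> {"op": "step_arm", "data": {"moves": [[0,0,-1,0,0,0,15],[0,0,-1,0,0,0,36],[0,0,-1,0,0,0,36],[0,0,-1,0,0,0,36],[0,0,-40,0,0,0,36],[0,0,-90,0,0,0,40],[0,0,-120,0,0,0,60],[0,0,-120,0,0,0,60]]}}

```text
clock: 21.2
tcp_pos: [0.47, 0.2516, 0.1482]
orientation: [-0.381, 3.111, 0.006]
contact_force: [0.5, -0.2, -0.1]
grip_width: 0.0599
gripper_force: 0.0
```

```bash
python3 plan.py 500 -57 140 14
```

```text
shift [  45.5 -306.8    7. ] turn [ 0.003  0.008 -0.   ] | tcp [470.  251.6 148.2] t 21.2 F [ 0.5 -0.2 -0.1] w 59.9 j7 1.25
```

>>> {"op": "step_arm", "data": {"moves": [[45,-307,0,0,0,0,60],[45,-307,0,0,0,0,60],[45,-307,0,0,0,0,60],[45,-307,0,0,0,0,60],[45,-307,0,0,0,0,60],[45,-307,0,0,0,0,60],[45,-307,0,0,0,0,60],[45,-307,0,0,0,0,60]]}}

```text
clock: 22.0
tcp_pos: [0.4973, -0.0611, 0.1431]
orientation: [0.375, -3.118, 0.001]
contact_force: [0.3, 0.2, 0.0]
grip_width: 0.06
gripper_force: 0.0
```

```bash
python3 chk.py|grep top
python3 - <<'E'
from h import *
f=grab('top');save('fin',cv2.resize(f['image'],None,fx=1.5,fy=1.5))
E
```

```text
top short -28 -18 z 52.6; top short -8 8 z 52.4; top short 18 28 z 52.8; rect [-1.3 59.4] [24.9 59.9] 90.0
top mid -28 -18 z 52.4; top mid -8 8 z 52.7; top mid 18 28 z 53.2; rect [-0.5 -0.6] [24.3 75.1] 90.0
top long -28 -18 z 53.0; top long -8 8 z 51.7; top long 18 28 z 51.5; rect [  0.3 -60.2] [89.8 24. ] 0.4
```

View pics/fin.png

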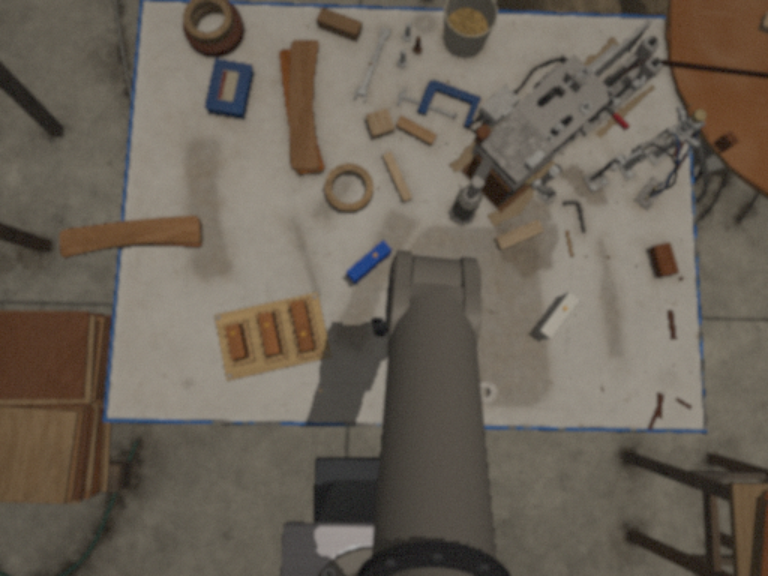

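The picture shows all three spacers in their rows at (238,341), (269,333) and (303,325), with tops at 52 mm, so all are fully home. The bystanders have not moved.

```bash
python3 -c "
from bench import r
print(r.hand_in())"
```

```text
the job is handed in; nothing more can be done
None
```

All three spacers are in their matching rows, notch down and fully home (tops read about 52 mm); the bearing, offcut and tape roll were left where they were, and the job was handed in at about 22 s. One note: the long spacer caught the end wall on its first lowering, with about 55 N at the wrist (limit 120 N), and went in cleanly after a small shift.

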